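# Swap the canister in the leaning dock and turn its port to the pointer

### The arm

A 7-joint arm with a two-finger parallel gripper is mounted at the origin on a cart in front of the work surface, level with it; the furniture and walls round the work are solid. World frame = base frame: x ahead of the robot, y to its left, z up, the work surface at z = 0. Lengths are in m, angles in degrees, forces in N, time in s.
With the tool pointing down it reaches from about 0.425 to 0.875 m from the base axis. Payload 8.4 kg.
Tool frame: the origin (TCP) lies midway between the tips of the shut fingers; the grasp point (between the pads) lies 19 mm behind it; z points along the fingers, y is the line along which they close (so a half turn about z gives the same grasp; the last joint's range is limited). The gripper opens to 87 mm and grips with 3 to 60 N. Pads are 19 mm wide; open, the fingers measure 117 mm over their backs; the gripper's body (75 mm by 190 mm) begins 51 mm behind the grasp point.
Start: joints at [-81.257, 19.091, 2.286, 83.961, -0.768, 76.965, -3.352], TCP at [0.162, 0.629, 0.223] pointing down, gripper open.
Joint ranges: [-147.57, 147.57], [-21.85, 119.76], [-74.77, 79.35], [14.55, 137.4], [-85.83, 265.84], [4.83, 119.75], [-152.11, 152.11]. Speed limits (degrees/s): [127.2, 127.2, 159.86, 159.86, 180, 180, 180].

### API

Orientations are given as a 3x3 rotation matrix whose columns are the frame's x, y, z axes.
In Python, from rig import manip, eyes, status, hand_in gives the robot as it stands (manip), with the cameras (eyes), the readings (status) and the job as plain functions.
- The arm moves only by the tool inch_along, called after "Call:" in YAML: its name, and indented under it one key for each argument. Schema: {"type":"object","properties":{"ticks":{"type":"array","items":{"type":"number"},"minItems":7,"maxItems":56},"grip_force":{"type":"number"},"only":{"type":"string"},"quiet":{"type":"boolean"},"lines":{"type":"string"}},"required":["ticks"],"additionalProperties":false}. ticks is one flat list of numbers that holds 1 to 8 rows one after another, with no inner brackets; each row has 7 numbers: a rotation vector rx, ry, rz in shares of pi/2 rad (1.0 is pi/2 rad), then dx, dy, dz in parts of the range, where 1.0 means 0.4 m, then the finger opening in m; each row is the pose to reach, as a shift and turn from the pose commanded when the call began, along the tool's axes at that moment; what a row does not reach only later rows make up. A row lasts 1/12 s, in which the tool goes at most 0.0417 m and 7.16 degrees, less where a joint would pass 70% of its speed; a pose out of reach is approached as far as the arm can. The fingers move at their own pace and stop on an object; grip_force is the grip in N (left out, the last holds). Time passes only in rows, so rows that do not move let the fingers close. The tool returns the time, the measured TCP pose, the force, the opening and the grip force at its end. only (a regular expression) keeps the lines of the reply that match it, lines (a string "A,B") keeps lines A to B, and quiet returns only ok. Input that does not fit is refused with a message, and nothing moves.
- status.observe(): the state, without advancing time (a new reading comes with each control period).
- eyes.grab_frame(name): name is "scene" or "side" or "wrist"; returns (picture, depth): 384x512x3 uint8, red, green, blue; 384x512 float32, m along the optical axis (not along the pixel's ray), 0 where there is no reading.
- eyes.calibration(name): a dict with "mtx" (3x3 intrinsics, pixels), "pose" (4x4, takes a point from camera to world coordinates). Camera axes: x right, y down, z forward; pixel columns grow to the right and rows downward; lengths in m; the calibration is good to about 2 mm. A picture is of the moment at which its call begins: read the wrist's pose just before it. calibration takes no time and is no camera call; for the wrist camera it gives the pose at the moment of the call.
- hand_in(): hands the job in; it is judged then, once.
The state is a dict: "time_s": time; "joints": joint angles; "qvel": joint speeds; "effort": joint torques, N m; "tool_pos": TCP position; "eef_rot": TCP orientation; "wrist_force": force on the tool from outside, world axes, zero at the start; "wrist_torque": the same for the moment, N m; "finger_gap": finger opening in m; "grasp_force": force on a finger pad.
Only numpy, scipy, OpenCV 4.12 (cv2) and the standard library are available. Lean on these libraries where they do the work, as an engineer would, in place of code of your own. Each camera call takes 0.05 s, during which the arm holds its last target. There are 200 camera calls.

### The job

Take the plain canister out of the leaning dock and stand it upright inside the small square tray. Then set the canister with the side port down in the dock in its place, lying in the cradle with its base flat on the foot disc, and turned so that the port stands right over the dock's pointer. Leave the pointer as it is set, and the cup, dropper bottle, wipes tub and tape roll where they are.

Things in the scene. Friction and masses are not known exactly. Their poses are not given: they have to be found in the camera images.
- ported_canister: bare aluminium canister standing on the bench: round body 46 mm in diameter, straight to 102 mm, shoulder to 108, dark cap 22 mm in diameter to 118 mm; a steel side port (stub 14 mm thick, 17 at its root) sticks out radially at height 78 mm, its end 47 mm from the axis. 0.2 to 0.3 kg. Origin: centre of the underside; z along the axis to the cap; x towards the port
- port_tip (a point): centre of the end of the side port, at (47, 0, 78) mm in the ported canister's frame
- plain_canister: bare aluminium canister without port or cap, 46 mm in diameter, straight to 102 mm, 108 mm tall with rounded shoulder, 0.2 to 0.3 kg; at the start it lies in the dock. Origin: centre of the underside; z along the axis to the top
- index_ring: steel foot disc of the dock, 66 mm in diameter, with an 11 mm wide pointer reaching 63 mm from the axis; clamped stiffly (4 N m), not to be turned. Origin: on the cradle axis at the disc's top face, exactly where the centre of a seated canister's underside lies; z up along the cradle axis, which leans 0.56 rad (32 degrees) from vertical; x towards the pointer
- pointer_tip (a point): the end of the pointer, 63 mm from the cradle axis, level with the disc's top face; it stands up to 1.2 rad either side of the cradle's open direction, differently each time
- dock: fixed dock, base plate 115 x 100 x 10 mm. Upright frame, origin on the bench 55 mm below the foot disc's centre; a seated canister's top leans to its -x, roughly at the robot. A V of two plates carries the canister from below (-x side), 3 to 55 mm above the disc along the axis, its back plate 46 mm behind the axis; the upper side, towards (cos 0.56, 0, sin 0.56), is open
- park_tray: square aluminium tray fixed on the bench, 100 x 100 mm outside, rim 22 mm high, walls 3 mm and floor 12 mm thick, its sides along x and y. Origin: centre of the underside
- cup: specimen cup with white lid, 54 mm in diameter, 70 mm tall, bystander. Origin: centre of the underside
- dropper: dropper bottle, 33 mm in diameter, 92 mm tall, bystander. Origin: centre of the underside
- tape: roll of cream tape lying flat, 78 mm in diameter, 19 mm high, bystander. Origin: centre of the underside
- wipes: tall wipes tub, 69 mm in diameter, 164 mm tall, 0.5 kg, bystander. Origin: centre of the underside. Right of it stand two computers over 0.3 m high: nothing of the gripper should come right of y = -0.25 m (beyond x = 0.62 m: right of y = -0.17 m)

How it is judged (in metres and radians):
On the way:
1. the plain canister stands upright in the square tray (horizontal distance between plain_canister and park_tray below 0.036 m and z of plain_canister in the frame of park_tray below 0.017 m and angle between plain_canister's own z axis and vertical below 0.1 rad), for 0.2 s.
At the end, for the whole second after the job is handed in: Plain canister upright (6 degrees) on the tray floor within 36 mm of its centre; ported canister in the dock, base centre within 8 mm of the foot disc's centre, axis within 6 degrees of the cradle's, port within 9 degrees of the pointer's direction; both at rest (all of step 1 and distance between ported_canister and index_ring below 0.008 m and angle between the z axis of ported_canister and the z axis of index_ring, either way round below 0.1 rad and angle between ported_canister's own z axis and vertical below 0.8 rad and angle between the x axis of ported_canister and the x axis of index_ring, either way round below 0.16 rad and x of port_tip in the frame of index_ring above 0.02 m and linear speed of each of ported_canister, plain_canister below 0.02 m/s); the robot touches nothing.
It fails at once if the cup, dropper bottle, wipes tub or tape roll is moved more than 20 mm (distance of any of cup, dropper, tape, wipes from where it was at the start of the episode above 0.02 m).
It fails at once if the dock's pointer is turned away from where it was set (its end moved more than 4 mm) (distance of pointer_tip from where it was at the start of the episode above 0.004 m).
It also fails if it takes over 51 s, if anything falls off the work surface, if the arm or the gripper's body presses on something with over 40 N, if the wrist force passes 120 N, or if a joint passes its speed limit or range.

## Working session

There is one attempt and no reset: what is moved stays moved. The work goes in short steps, Python scripts to look and compute and a tool call to move; the robot and the scene stay as the last step left them, time stands still between calls to the robot, and variables do not carry over. Pictures are saved under pics/ and viewed, at most 10 in all, crops included, and the job is handed in when it is done.

```bash
ls; mkdir -p pics
```

Run:
```python
from rig import manip, eyes, status, hand_in
import cv2,numpy as np
for n in("scene","side"):
    im,d=eyes.grab_frame(n); c=eyes.calibration(n)
    cv2.imwrite(f"pics/{n}0.png",im[...,::-1]); np.savez(f"{n}0.npz",im=im,d=d,K=c["mtx"],T=c["pose"])
    print(n,np.round(c["mtx"],1).tolist(),np.round(c["pose"],3).tolist(),(d>0).mean())
o=status.observe();print(o)
```

```text
pics
rig.py
scene [[370.7, 0.0, 259.2], [0.0, 370.7, 191.8], [0.0, 0.0, 1.0]] [[0.44, -0.64, 0.63, 0.011], [-0.898, -0.309, 0.313, -0.3], [-0.006, -0.703, -0.711, 0.721], [0.0, 0.0, 0.0, 1.0]] 0.9959920247395834
side [[463.3, 0.0, 257.4], [0.0, 463.3, 190.2], [0.0, 0.0, 1.0]] [[-0.901, -0.3, 0.312, 0.273], [-0.433, 0.598, -0.675, 0.647], [0.015, -0.743, -0.669, 0.739], [0.0, 0.0, 0.0, 1.0]] 0.9960683186848959
{'time_s': 0.1, 'joints': array([-81.25568002,  19.1270567 ,   2.28492972,  84.00632706,
        -0.76722762,  76.96754183,  -3.35140827]), 'qvel': array([-0.06089777, -0.131146  , -0.00397598, -0.05122373,  0.05959151,
       -0.0569534 , -0.03215003]), 'effort': array([ 3.64658517e-03, -6.57807255e+01,  1.33947719e+00, -4.04712009e+01,
       -5.97321801e-02,  4.08259872e-02,  6.30582008e-05]), 'tool_pos': array([0.16188   , 0.62906429, 0.22175283]), 'eef_rot': array([[-9.68458134e-01,  2.49176188e-01, -2.64933622e-04],
       [ 2.49176304e-01,  9.68457022e-01, -1.47195796e-03],
       [-1.10200047e-04, -1.49154484e-03, -9.99998882e-01]]), 'wrist_force': array([ 0.4890138 , -0.47716735, -1.52106469]), 'wrist_torque': array([-0.00214849, -0.00995209,  0.02190967]), 'grasp_force': 0.0, 'finger_gap': 0.08691375797995231}
```

View pics/scene0.png

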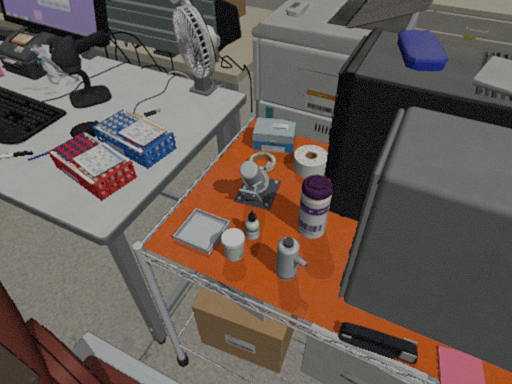

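View pics/side0.png

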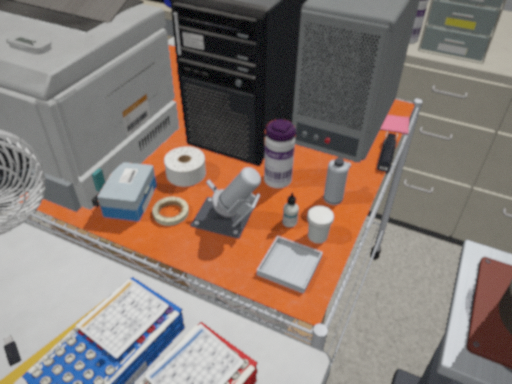

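The scene shows the ported canister at (288,260), the plain one in the dock at (255,180), the tray at (203,230), and the cup and dropper between them. In the side view they are at (336,180), (236,195) and (290,264). The pointer is visible as a light bar near (212,186). Next I'll turn the depth into world points.

Create h.py:
```python
import numpy as np,cv2
from rig import manip, eyes, status, hand_in
def world(d,K,T):
    v,u=np.indices(d.shape); P=np.stack([(u-K[0,2])/K[0,0]*d,(v-K[1,2])/K[1,1]*d,d],-1)
    W=P@T[:3,:3].T+T[:3,3]; W[d<=0]=np.nan; return W
def load(n):
    f=np.load(n+".npz"); return f["im"],world(f["d"],f["K"],f["T"]),f["K"],f["T"]
def shot(n,tag):
    c=eyes.calibration(n); im,d=eyes.grab_frame(n)
    cv2.imwrite(f"pics/{tag}.png",im[...,::-1]); np.savez(tag+".npz",im=im,d=d,K=c["mtx"],T=c["pose"])
def at(W,u,v): return np.round(W[v,u],4)
```

Run:
```python
from h import *
out=[]
for n in("scene0","side0"):
    im,W,K,T=load(n)
    X=W.reshape(-1,3);c=im.reshape(-1,3)
    hsv=cv2.cvtColor(im,cv2.COLOR_RGB2HSV).reshape(-1,3)
    org=(hsv[:,0]<15)&(hsv[:,1]>180)&(c[:,0]>150)
    m=org&(abs(X[:,2])<.03)&(X[:,0]>.3)&(X[:,0]<1)
    print(n,"bench z",np.nanmedian(X[m,2]),X[m,2].std())
    # top-down map, 1.25mm/px: x .35..0.95 up, y .35..-.35 
    g=np.zeros((480,560,3),np.uint8);zb=np.full((480,560),-1.)
    ok=np.isfinite(X[:,2])&(X[:,2]<.2)&(X[:,2]>-.02)
    for p,q in zip(X[ok],c[ok]):
        r=int((.95-p[0])*800);s=int((.35-p[1])*800)
        if 2<=r<478 and 2<=s<558 and p[2]>zb[r,s]: g[r-1:r+2,s-1:s+2]=q; zb[r-1:r+2,s-1:s+2]=p[2]
    out.append(g)
cv2.imwrite("pics/top.png",np.hstack([cv2.resize(o,(400,343),interpolation=cv2.INTER_AREA) for o in out])[...,::-1])
im,W,K,T=load("side0"); 
crop=cv2.resize(im[130:300,170:370],(800,600)[:1]+(680,)) 
crop=cv2.resize(im[145:295,170:370],(800,600),interpolation=cv2.INTER_CUBIC); cv2.imwrite("pics/sidecrop.png",crop[...,::-1])
```

```text
scene0 bench z 0.0045598550063419285 0.001282913282105824
side0 bench z 0.005659776655947746 0.0015324906527197375
```

View pics/sidecrop.png

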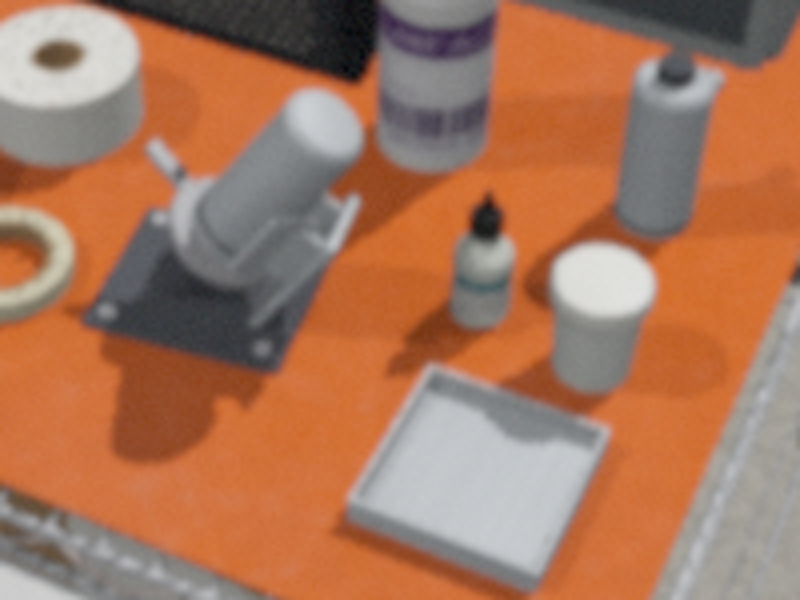

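View pics/top.png

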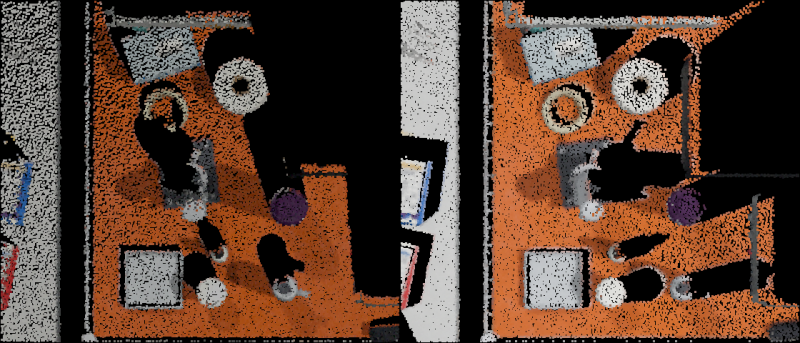

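The side crop shows the pointer up and right of the disc, its end near crop (158,150), which is full-image (209,182). The top map gives the approximate layout: tray (.46,.08), ported canister (.44,-.15) with its port towards -y, and dock disc about (.64,.01). Now I'll fit these precisely in each view.

Create fit.py:
```python
from h import *
from scipy.optimize import least_squares
def circ(P,r,c0):
    s=least_squares(lambda c:np.hypot(P[:,0]-c[0],P[:,1]-c[1])-r,c0,loss="soft_l1",f_scale=.002);return s.x
def cyl(P,r,p0,a0):
    # axis: p at fixed z-plane p0[2]; a=(ax,ay,1)
    def f(q):
        a=np.array([q[2],q[3],1]);a/=np.linalg.norm(a);d=P-[q[0],q[1],p0[2]]
        return np.linalg.norm(np.cross(d,a),axis=1)-r
    s=least_squares(f,[p0[0],p0[1],a0[0]/a0[2],a0[1]/a0[2]],loss="soft_l1",f_scale=.002);return s.x,np.sqrt(np.mean(f(s.x)**2))
```

Run:
```python
from fit import *
for n,b in(("scene0",.0046),("side0",.0057)):
    im,W,K,T=load(n); hsv=cv2.cvtColor(im,cv2.COLOR_RGB2HSV); 
    X=W.reshape(-1,3)-[0,0,b]; h=hsv.reshape(-1,3); gray=h[:,1]<110
    def near(c,r,z0,z1): return (np.hypot(X[:,0]-c[0],X[:,1]-c[1])<r)&(X[:,2]>z0)&(X[:,2]<z1)&gray
    print(n,"ported",circ(X[near((.442,-.149),.03,.02,.095)],.023,(.442,-.149)))
    m=near((.442,-.149),.03,.114,.2); print(" cap",np.mean(X[m],0),X[m,2].max(),m.sum())
    m=near((.442,-.165),.07,.06,.095); Q=X[m];c=circ(X[near((.442,-.149),.03,.02,.095)],.023,(.442,-.149))
    Q=Q[np.hypot(*(Q[:,:2]-c).T)>.03]; print(" port pts",len(Q),np.mean(Q,0) if len(Q) else"", "dir",np.degrees(np.arctan2(*(Q.mean(0)[:2]-c)[::-1])))
    for nm,c,r,z0,z1 in(("cup",(.44,-.017),.027,.01,.06),("drop",(.505,-.033),.0165,.01,.055),("wipes",(.586,-.155),.0345,.02,.15)):
        m=near(c,r+.012,z0,z1); print(nm,m.sum(),circ(X[m],r,c),"top",np.percentile(X[near(c,r,0,.25),2],99))
    m=near((.46,.084),.035,.005,.03); print("tray floor z",np.median(X[m,2]))
    m=near((.46,.084),.08,.018,.03); print("tray rim",X[m].min(0),X[m].max(0),m.sum())
    # plain canister
    a=np.array([-.53,0,.85]);p=np.array([.60,.012,.115])
    d=X-p;t=d@a;rr=np.linalg.norm(d-t[:,None]*a,axis=1)
    m=(rr<.035)&(X[:,2]>.085)&(X[:,2]<.17)&gray
    q,e=cyl(X[m],.023,p,a);
    for _ in range(2):
        a=np.array([q[2],q[3],1]);a/=np.linalg.norm(a);p=np.array([q[0],q[1],.115]);d=X-p;t=d@a;rr=np.linalg.norm(d-t[:,None]*a,axis=1)
        m=(rr<.028)&(rr>.019)&(t>-.005)&(t<.028)&gray&np.isfinite(t); q,e=cyl(X[m],.023,p,a)
    print("plain",m.sum(),q,e,"tilt",np.degrees(np.arccos(a[2])),"yaw",np.degrees(np.arctan2(-a[1],-a[0])),"t top",np.percentile(t[(rr<.015)&(t>.03)],[50,95]))
```

```text
scene0 ported [ 0.44823253 -0.14874275]
 cap [ 0.4493664  -0.14785795  0.11406798] 0.11411525514264692 3
 port pts 61 [ 0.43449247 -0.18584753  0.07596058] dir -110.31980755672782
cup 217 [ 0.44256431 -0.01800816] top 0.06650895503571642
drop 207 [ 0.50982582 -0.03245229] top 0.07992352983449058
wipes 967 [ 0.59191444 -0.1542697 ] top 0.15802629428073237
tray floor z 0.006214626318555676
tray rim [0.41014239 0.05655429 0.01808923] [0.43424787 0.12813265 0.01894894] 4
plain 146 [ 0.59463205  0.01390391 -0.44282087 -0.01733956] 0.0016240182294309036 tilt 24.320755653814874 yaw 2.1233647535305624 t top [0.03090938 0.03256334]
side0 ported [ 0.44634966 -0.14872386]
 cap [ 0.4447924  -0.14505783  0.11413411] 0.11416565594395615 2
 port pts 12 [ 0.43106872 -0.18758734  0.07648823] dir -111.46452709312842
cup 320 [ 0.43819781 -0.02440029] top 0.06625686520183735
drop 261 [ 0.50757016 -0.0337676 ] top 0.07551025672326185
wipes 1224 [ 0.5899004  -0.15487683] top 0.15829401908447785
tray floor z 0.006234855828718116
tray rim [0.41054611 0.03563025 0.01821255] [0.47223436 0.13091617 0.01866231] 5
plain 312 [ 0.59417614  0.01416824 -0.66251352 -0.18319274] 0.0013970431570293164 tilt 33.91311723001026 yaw 15.357525670331732 t top [0.03062669 0.03185737]
```

Uncorrected depth gives the known heights (cap .119, cup .071, tray floor .011, wipes .163), so I'll use it without the bench offset. The next step is wrist-camera views from above the dock.

Run:
```python
from h import *
o=status.observe();c=eyes.calibration("wrist");T=c["pose"];R=o["eef_rot"]
print(np.round(R.T@(T[:3,3]-o["tool_pos"]),3),np.round(R.T@T[:3,:3],3).tolist(),np.round(c["mtx"],0).tolist())
# shift to TCP (.50,.02,.33) in tool axes and rotation to x=-X,y=+Y
print(R.T@(np.array([.47,.01,.33])-o["tool_pos"]))
from scipy.spatial.transform import Rotation as Ro
print(Ro.from_matrix(R.T@np.diag([-1,1,-1])).as_rotvec(degrees=True))
```

```text
[ 0.084  0.    -0.162] [[-0.001, -0.953, -0.304], [1.0, -0.001, -0.0], [0.0, -0.304, 0.953]] [[274.0, 0.0, 261.0], [0.0, 274.0, 197.0], [0.0, 0.0, 1.0]]
[-0.4526694  -0.52292245 -0.10741744]
[-8.58021651e-02 -4.47999434e-03 -1.44287776e+01]
```

Units first: shifts go in shares of 0.4 m and turns go in shares of pi/2 rad. So -0.27 m / 0.4 = -0.675, -0.255 m / 0.4 = -0.6375, -7 degrees / 90 = -0.0778.

Call:
inch_along:
  ticks: [0, 0, -0.0778, -0.675, -0.6375, -0.25, 0.087, 0, 0, -0.0778, -0.675, -0.6375, -0.25, 0.087, 0, 0, -0.0778, -0.675, -0.6375, -0.25, 0.087, 0, 0, -0.0778, -0.675, -0.6375, -0.25, 0.087, 0, 0, -0.0778, -0.675, -0.6375, -0.25, 0.087, 0, 0, -0.0778, -0.675, -0.6375, -0.25, 0.087, 0, 0, -0.0778, -0.675, -0.6375, -0.25, 0.087, 0, 0, -0.0778, -0.675, -0.6375, -0.25, 0.087]

```text
time_s: 0.77
tool_pos: [0.3341, 0.3551, 0.3095]
eef_rot: [[-0.992, 0.129, -0.0], [0.129, 0.992, -0.0], [0.0, -0.0, -1.0]]
wrist_force: [2.1, 0.2, 0.2]
finger_gap: 0.0873
grasp_force: 0.0
```

Run:
```python
from h import *
from scipy.spatial.transform import Rotation as Ro
o=status.observe();R=o["eef_rot"]
print(R.T@(np.array([.56,.0,.33])-o["tool_pos"]),Ro.from_matrix(R.T@np.diag([-1,1,-1])).as_rotvec(degrees=True),o["joints"])
```

```text
[-0.26992821 -0.32285837 -0.02052859] [-5.05192930e-03 -2.05621736e-02 -7.43049363e+00] [-64.18557565  -2.3716788   11.85561029  98.27354108   0.47544161
  84.06346734  30.18036683]
```

Scaled: -0.316 m / 0.4 = -0.79, -0.27 m / 0.4 = -0.675, -7.4 degrees / 90 = -0.0822.

Call:
inch_along:
  ticks: [0, 0, -0.0822, -0.675, -0.79, -0.05, 0.087, 0, 0, -0.0822, -0.675, -0.79, -0.05, 0.087, 0, 0, -0.0822, -0.675, -0.79, -0.05, 0.087, 0, 0, -0.0822, -0.675, -0.79, -0.05, 0.087, 0, 0, -0.0822, -0.675, -0.79, -0.05, 0.087, 0, 0, -0.0822, -0.675, -0.79, -0.05, 0.087, 0, 0, -0.0822, -0.675, -0.79, -0.05, 0.087, 0, 0, -0.0822, -0.675, -0.79, -0.05, 0.087]

```text
time_s: 1.43
tool_pos: [0.5138, 0.0792, 0.3252]
eef_rot: [[-1.0, 0.0, 0.0], [0.0, 1.0, 0.0], [-0.0, 0.0, -1.0]]
wrist_force: [0.3, 0.0, -0.4]
finger_gap: 0.087
grasp_force: 0.0
```

Call:
inch_along:
  ticks: [0, 0, 0, -0.025, -0.175, 0, 0.087, 0, 0, 0, -0.025, -0.175, 0, 0.087, 0, 0, 0, -0.025, -0.175, 0, 0.087, 0, 0, 0, -0.025, -0.175, 0, 0.087]

```text
time_s: 1.77
tool_pos: [0.5232, 0.0091, 0.3249]
eef_rot: [[-1.0, 0.005, -0.0], [0.005, 1.0, -0.0], [0.0, -0.0, -1.0]]
wrist_force: [0.5, 0.9, 0.0]
finger_gap: 0.0873
grasp_force: 0.0
```

Run:
```python
from h import *
o=status.observe();shot("wrist","w1");print(o["joints"])
```

```text
[-42.56381274   1.06484261  37.75677371  93.43664733  -0.65132303
  85.73992365  84.96791061]
```

View pics/w1.png

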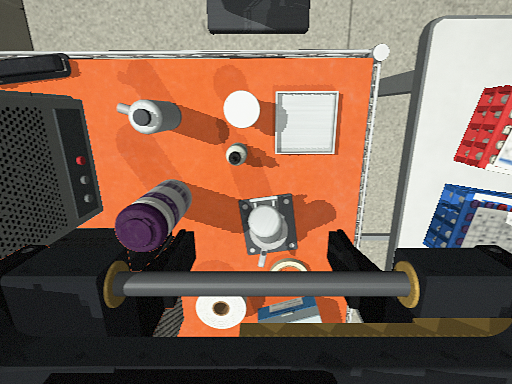

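The wrist view (up = -x, right = +y) shows the ported canister at (150,116) with its port left and slightly up, the tray at (307,122), the dock plate at (240-295,195-255), the canister top at (265,220) and the pointer at (263,258). I'll enlarge the dock and compute the fits.

Run:
```python
from fit import *
im,W,K,T=load("w1")
cv2.imwrite("pics/w1c.png",cv2.resize(im[185:275,225:310],None,fx=6.5,fy=6.5,interpolation=cv2.INTER_CUBIC)[...,::-1])
hsv=cv2.cvtColor(im,cv2.COLOR_RGB2HSV); low=(hsv[...,1]<110)
def cast(p,z):
    p=np.atleast_2d(p).astype(float);d=np.c_[(p-[K[0,2],K[1,2]])/K[0,0],np.ones(len(p))]@T[:3,:3].T
    return T[:3,3]+d*((z-T[2,3])/d[:,2])[:,None]
# bench z
m=(hsv[...,0]<15)&(hsv[...,1]>180); m[:, :]&=(np.indices(m.shape)[0]<190); print("bench z",np.nanmedian(W[m][:,2]))
b=np.zeros(low.shape,np.uint8);b[85:160,268:345]=low[85:160,268:345]
c=max(cv2.findContours(b,0,2)[0],key=cv2.contourArea);r=cv2.minAreaRect(c);P=cast(cv2.boxPoints(r),.022)
print("tray",P.mean(0),np.linalg.norm(np.diff(P,axis=0),axis=1),"rimz",np.nanpercentile(W[c[:,0,1],c[:,0,0],2],80),"floor",np.median(W[112:140,292:325,2]))
# ported: top surfaces
X=W.reshape(-1,3);lo=low.reshape(-1)
sel=lambda c,r,z0,z1:(np.hypot(X[:,0]-c[0],X[:,1]-c[1])<r)&(X[:,2]>z0)&(X[:,2]<z1)&lo
m=sel((.447,-.149),.035,.1,.13);print("ported top centroid>.1",X[m].mean(0),m.sum())
m=sel((.447,-.149),.02,.113,.13);print("cap",X[m].mean(0),m.sum(),X[m,2].max())
m=sel((.447,-.149),.08,.06,.096);Q=X[m];d=Q[:,:2]-[.447,-.149];Q=Q[np.hypot(*d.T)>.027];print("port",len(Q),Q.mean(0),Q[:,2].max(),np.degrees(np.arctan2(*(Q.mean(0)[:2]-[.447,-.149])[::-1])))
for nm,c0,z0,z1 in(("cup",(.44,-.02),.06,.08),("drop",(.508,-.033),.06,.1),("wipes",(.59,-.155),.15,.18)):
    m=sel(c0,.05,z0,z1) if nm!="wipes" else (np.hypot(X[:,0]-.59,X[:,1]+.155)<.05)&(X[:,2]>.15)
    print(nm,(X[m].min(0)+X[m].max(0))/2,m.sum(),X[m,2].max())
# dock plate
g=hsv[...,2];b=np.zeros(low.shape,np.uint8);b[185:262,232:305]=((low)&(g<110))[185:262,232:305]
c=max(cv2.findContours(cv2.morphologyEx(b,3,np.ones((3,3))),0,2)[0],key=cv2.contourArea);r=cv2.minAreaRect(c);P=cast(cv2.boxPoints(r),.010)
print("plate",P.tolist(),P.mean(0),np.linalg.norm(np.diff(P,axis=0),axis=1),np.degrees(np.arctan2(*(P[1]-P[0])[1::-1])))
```

```text
bench z 0.006072925552932179
tray [0.45988933 0.08418028 0.022     ] [0.09808371 0.09986335 0.09842728] rimz 0.020945754164095835 floor nan
ported top centroid>.1 [ 0.44648304 -0.14425781  0.10911232] 910
cap [ 0.44683997 -0.14672114  0.11760298] 238 0.1200990583047521
port 112 [ 0.4354949  -0.18416744  0.08337367] 0.08613662436362052 -108.1156083658378
cup [ 0.43744416 -0.01927051  0.06770405] 1070 0.07354242660661137
drop [ 0.48764625 -0.02661509  0.07820058] 167 0.0928260405951159
wipes [ 0.58906915 -0.1526037   0.15810441] 1906 0.16620542994744708
plate [[0.5963128382885958, -0.03351410925572596, 0.010000000000000009], [0.583013652197217, 0.06318573315097746, 0.010000000000000009], [0.6977901345198028, 0.08133744532731468, 0.010000000000000009], [0.7130605961509946, -0.02201222815288055, 0.009999999999999953]] [0.64754431 0.02224921 0.01      ] [0.09761008 0.11620295 0.10447173] 97.83079649183647
```

View pics/w1c.png

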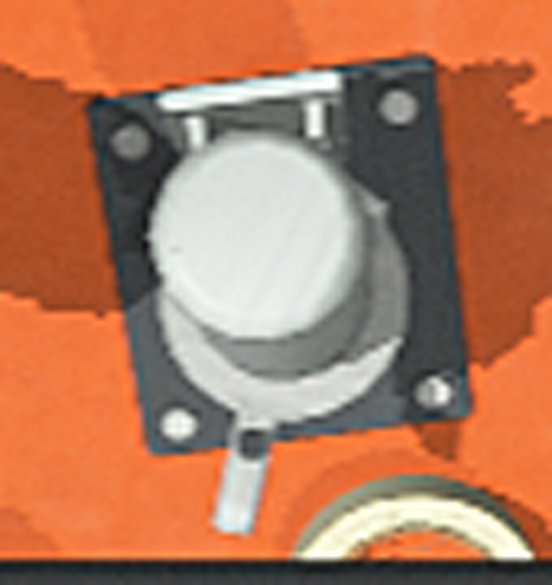

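Run:
```python
from fit import *
im,W,K,T=load("w1")
def cast(p,z):
    p=np.atleast_2d(p).astype(float);d=np.c_[(p-[K[0,2],K[1,2]])/K[0,0],np.ones(len(p))]@T[:3,:3].T
    return (T[:3,3]+d*((z-T[2,3])/d[:,2])[:,None])[0]
px=lambda u,v:((u+.5)/6.5-.5+225,(v+.5)/6.5-.5+185)
psi=np.radians(7.8)
X3=[];hs=[]
# joint cylinder fit, b=0
Xs=[]
for n in("scene0","side0","w1"):
    i2,W2,_,_=load(n);X=W2.reshape(-1,3);h=cv2.cvtColor(i2,cv2.COLOR_RGB2HSV).reshape(-1,3);Xs.append(X[(h[:,1]<110)&np.isfinite(X[:,2])])
t3,z0=.56,.055+.108*np.cos(.56)
top=cast(px(255,237),z0);print("top",top, "depth z there",at(W,264,221))
a=np.array([-np.sin(.56)*np.cos(psi),-np.sin(.56)*np.sin(psi),np.cos(.56)])
D=top-.108*a;print("D",D)
p=D+.085*a
for k in range(3):
    L=[]
    for X in Xs:
        d=X-p;t=d@a;r=np.linalg.norm(d-t[:,None]*a,axis=1);Y=X[(r<.028)&(r>.017)&(abs(t)<.016)];L.append(Y[:150])
    Y=np.concatenate(L);q,e=cyl(Y,.023,p,a);a2=np.array([q[2],q[3],1]);a2/=np.linalg.norm(a2)
    p=np.array([q[0],q[1],p[2]])
print([len(l) for l in L],"p85 fit",p,"tilt",np.degrees(np.arccos(a2[2])),"yaw",np.degrees(np.arctan2(-a2[1],-a2[0])),e,"pred p85",D+.085*a)
for X in Xs:
    d=X-D;t=d@a;r=np.linalg.norm(d-t[:,None]*a,axis=1);m=(r<.016)&(t>.09)&(t<.125);print("top t",np.median(t[m]),m.sum())
o=np.array([np.cos(.56)*np.cos(psi),np.cos(.56)*np.sin(psi),np.sin(.56)]);y=np.cross(a,o)
def tipphi(pix,cast=cast):
    z=.085
    for _ in range(8):
        P=cast(pix,z);d=P-D;x1,y1=np.dot(d,o),np.dot(d,y);ph=np.arctan2(y1,x1);z=.055+.063*np.sin(.56)*np.cos(ph)
    return P,np.degrees(ph),np.hypot(x1,y1)
print("y",y,"tip",tipphi(px(233,531)))
# independent: depth of pointer pixels
for u,v in((261,264),(262,260),(263,256)):
    d=W[v,u]-D;print(at(W,u,v),np.round([d@o,d@y,d@a],4),np.degrees(np.arctan2(d@y,d@o)))
im2,W2,K,T=load("side0");print("side tip",tipphi((209,182)),at(W2,210,183))
```

```text
top [0.5811224  0.0126947  0.14650355] depth z there [0.5806 0.0129 0.1476]
D [0.63795973 0.02048045 0.055     ]
[100, 150, 79] p85 fit [0.59038418 0.01344281 0.12701668] tilt 32.12744173521742 yaw 7.435657270629856 0.00091046641824059 pred p85 [0.59322665 0.01435278 0.12701668]
top t 0.10674543698559907 138
top t 0.1088178144326691 135
top t 0.10863097110337525 442
y [-1.35715572e-01  9.90747840e-01  6.93889390e-18] tip (array([0.68733814, 0.00739892, 0.08662012]), np.float64(-19.11224491677718), np.float64(0.06005109759225848))
[0.6848 0.0084 0.0838] [ 0.0532 -0.0183  0.0006] -19.033905018754258
[0.6787 0.0101 0.0813] [ 0.0469 -0.0158  0.0016] -18.63359648070925
[0.6728 0.0118 0.0783] [ 0.0407 -0.0133  0.0021] -18.154901089884408
side tip (array([0.68141232, 0.01095954, 0.08712045]), np.float64(-16.29487611677305), np.float64(0.05463671623295284)) [0.6815 0.0071 0.0812]
```

The enlarged view puts the canister top centre at (264.2,221.5) and the pointer end at (260.9,266.7). The three views agree on these:
- **Cradle:** tilt 32.1°, yaw about 7.7°, disc centre about (.636,.020,.055).
- **Pointer:** about -19° from the open direction.
- **Top height:** .147 from depth, and t=.108 as specified.

Next I'll grip the plain canister along its axis.

Create go.py:
```python
from h import *
from scipy.spatial.transform import Rotation as Ro
psi=np.radians(7.7);D=np.array([.6365,.020,.055]);A=.56
a=np.array([-np.sin(A)*np.cos(psi),-np.sin(A)*np.sin(psi),np.cos(A)]);o=np.array([np.cos(A)*np.cos(psi),np.cos(A)*np.sin(psi),np.sin(A)]);y=np.cross(a,o)
def rot(ty,tz): return np.c_[np.cross(ty,tz),ty,tz]
def to(R,p):
    s=status.observe();Rc=s["eef_rot"]
    print("rv",np.round(Ro.from_matrix(Rc.T@R).as_rotvec(degrees=True),2),"d",np.round(Rc.T@(np.array(p)-s["tool_pos"]),4),"t",round(s["time_s"],2),"F",np.round(s["wrist_force"],1),"j",np.round(s["joints"]).astype(int))
down=lambda deg: rot(np.array([np.cos(np.radians(deg)),np.sin(np.radians(deg)),0]),np.array([0,0,-1.]))
```

```bash
python3 -c "
from go import *
to(rot(y,-a),D+.146*a)"
```

```text
rv [ -2.17 -32.07  -7.59] d [-0.0367 -0.0015  0.1461] t 1.82 F [0.8 0.9 0.4] j [-43   1  38  93  -1  86  85]
```

Scaled: 0.146 m / 0.4 = 0.365, 0.12 m / 0.4 = 0.3, -32.1 degrees / 90 = -0.3567.

Call:
inch_along:
  ticks: [-0.0244, -0.3567, -0.0844, -0.0925, -0.0025, 0.125, 0.087, -0.0244, -0.3567, -0.0844, -0.0925, -0.0025, 0.25, 0.087, -0.0244, -0.3567, -0.0844, -0.0925, -0.0025, 0.3, 0.087, -0.0244, -0.3567, -0.0844, -0.0925, -0.0025, 0.365, 0.087, -0.0244, -0.3567, -0.0844, -0.0925, -0.0025, 0.365, 0.087, -0.0244, -0.3567, -0.0844, -0.0925, -0.0025, 0.365, 0.087, -0.0244, -0.3567, -0.0844, -0.0925, -0.0025, 0.365, 0.087, -0.0244, -0.3567, -0.0844, -0.0925, -0.0025, 0.365, 0.087]

```text
time_s: 2.48
tool_pos: [0.5604, 0.0116, 0.1799]
eef_rot: [[-0.839, -0.137, 0.527], [-0.116, 0.991, 0.074], [-0.532, 0.001, -0.847]]
wrist_force: [-0.4, 1.0, 1.3]
finger_gap: 0.0871
grasp_force: 0.0
```

```bash
python3 -c "
from go import *
to(rot(y,-a),D+.066*a);shot('wrist','w2')"
```

```text
rv [0.13 0.08 0.12] d [ 0.0016 -0.0021  0.0805] t 2.48 F [-0.4  1.   1.3] j [-41 -15  33 129  14  32  81]
```

Run:
```python
from go import *
from fit import circ
im,W,K,T=load("w2");X=W.reshape(-1,3);d=X-D;q=np.c_[d@o,d@y,d@a]
m=(np.hypot(q[:,0],q[:,1])<.03)&(abs(q[:,2]-.107)<.006)
b=np.uint8(m.reshape(W.shape[:2]));Q=q[m];print(m.sum(),Q.min(0),Q.max(0),(Q.min(0)+Q.max(0))/2,"t",np.median(Q[np.hypot(*Q[:,:2].T)<.014,2]))
m=(np.hypot(q[:,0],q[:,1])<.03)&(abs(q[:,2]-.085)<.012)&(np.hypot(q[:,0],q[:,1])>.018);print(m.sum(),circ(q[m],.023,(0,0)))
# disc edge & pointer
m=(abs(q[:,2])<.004)&(np.hypot(q[:,0],q[:,1])<.07);Q=q[m];r=np.hypot(*Q[:,:2].T);print("disc",m.sum(),r.max());P=Q[r>.04];print("pointer",len(P),P.mean(0),np.degrees(np.arctan2(P[:,1].mean(),P[:,0].mean())),r.max())
```

```text
2296 [-0.02343829 -0.02153958  0.10100098] [0.021212   0.02312309 0.10983838] [-0.00111314  0.00079176  0.10541968] t 0.10780871454019786
330 [-0.00041892  0.00037315]
disc 357 0.05039594821549466
pointer 37 [-0.04619126 -0.00010624 -0.00018427] -179.8682171193413 0.05039594821549466
```

Scaled: 0.0805 m / 0.4 = 0.2013, 0.06 m / 0.4 = 0.15.

Call:
inch_along:
  ticks: [0, 0, 0, 0.0025, -0.005, 0.075, 0.087, 0, 0, 0, 0.0025, -0.005, 0.15, 0.087, 0, 0, 0, 0.0025, -0.005, 0.2013, 0.087, 0, 0, 0, 0.0025, -0.005, 0.2013, 0.087, 0, 0, 0, 0.0025, -0.005, 0.2013, 0.087]

```text
time_s: 2.95
tool_pos: [0.6033, 0.0146, 0.1107]
eef_rot: [[-0.839, -0.136, 0.526], [-0.117, 0.991, 0.07], [-0.531, -0.002, -0.847]]
wrist_force: [0.0, -0.3, 0.5]
finger_gap: 0.0873
grasp_force: 0.0
```

```bash
python3 -c "
from go import *
to(rot(y,-a),D+.066*a)"
```

```text
rv [-0.04 -0.02  0.19] d [ 0.0011  0.0009 -0.0009] t 2.95 F [ 0.  -0.3  0.5] j [-49  -1  45 129  -3  20  97]
```

The depth fit centres the canister within 1 mm of my D. Closing now.

Call:
inch_along:
  ticks: [0, 0, 0, 0, 0, 0, 0.04, 0, 0, 0, 0, 0, 0, 0.04, 0, 0, 0, 0, 0, 0, 0.04, 0, 0, 0, 0, 0, 0, 0.04, 0, 0, 0, 0, 0, 0, 0.04, 0, 0, 0, 0, 0, 0, 0.04]
  grip_force: 35

```text
time_s: 3.45
tool_pos: [0.6022, 0.0139, 0.1109]
eef_rot: [[-0.839, -0.135, 0.528], [-0.114, 0.991, 0.073], [-0.533, 0.001, -0.846]]
wrist_force: [0.2, -0.4, -0.8]
finger_gap: 0.0548
grasp_force: 0.0
```

```bash
python3 -c "
from go import *
to(rot(y,-a),D+.066*a)"
```

```text
rv [0.07 0.1  0.03] d [ 0.0001  0.0015 -0.0001] t 3.45 F [ 0.2 -0.4 -0.8] j [-49  -2  45 129  -3  20  97]
```

Scaled: 0.0015 m / 0.4 = 0.0038.

Call:
inch_along:
  ticks: [0, 0, 0, 0, 0.0038, 0, 0.04, 0, 0, 0, 0, 0.0038, 0, 0.04, 0, 0, 0, 0, 0.0038, 0, 0.04, 0, 0, 0, 0, 0.0038, 0, 0.04, 0, 0, 0, 0, 0.0038, 0, 0.04]
  grip_force: 35

```text
time_s: 3.87
tool_pos: [0.602, 0.016, 0.1107]
eef_rot: [[-0.839, -0.136, 0.527], [-0.115, 0.991, 0.073], [-0.532, 0.001, -0.847]]
wrist_force: [-5.3, 2.3, 6.6]
finger_gap: 0.0453
grasp_force: 35.0
```

```bash
python3 -c "
from go import *
to(rot(y,-a),D+.066*a)"
```

```text
rv [0.09 0.08 0.08] d [ 0.0001 -0.0007 -0.0004] t 3.87 F [-5.3  2.3  6.6] j [-49  -1  45 129  -3  20  96]
```

Scaled: -0.12 m / 0.4 = -0.3, -0.085 m / 0.4 = -0.2125.

Call:
inch_along:
  ticks: [0, 0, 0, -0.01, 0, -0.0375, 0.04, 0, 0, 0, -0.015, 0, -0.125, 0.04, 0, 0, 0, -0.015, 0, -0.2125, 0.04, 0, 0, 0, -0.015, 0, -0.3, 0.04, 0, 0, 0, -0.015, 0, -0.3, 0.04]

```text
time_s: 4.28
tool_pos: [0.5437, 0.0069, 0.221]
eef_rot: [[-0.835, -0.134, 0.533], [-0.112, 0.991, 0.074], [-0.538, 0.002, -0.843]]
wrist_force: [1.9, -0.1, -1.5]
finger_gap: 0.045
grasp_force: 35.0
```

```bash
python3 -c "
from go import *
to(down(97.7),[.46,.084,.20])"
```

```text
rv [ 1.400e-01  3.255e+01 -2.000e-02] d [ 0.0726  0.0876 -0.0211] t 4.28 F [ 1.9 -0.1 -1.5] j [-42 -21  31 128  19  39  77]
```

Scaled: 0.0876 m / 0.4 = 0.219, 0.0726 m / 0.4 = 0.1815, 32.5 degrees / 90 = 0.3611.

Call:
inch_along:
  ticks: [0, 0.0778, 0, 0, 0, -0.025, 0.04, 0, 0.1556, 0, 0.0375, 0.05, -0.0375, 0.04, 0, 0.2333, 0, 0.075, 0.1, -0.05, 0.04, 0, 0.3111, 0, 0.125, 0.15, -0.0525, 0.04, 0, 0.3611, 0, 0.1815, 0.219, -0.0525, 0.04, 0, 0.3611, 0, 0.1815, 0.219, -0.0525, 0.04, 0, 0.3611, 0, 0.1815, 0.219, -0.0525, 0.04, 0, 0.3611, 0, 0.1815, 0.219, -0.0525, 0.04]

```text
time_s: 4.95
tool_pos: [0.4599, 0.0839, 0.1935]
eef_rot: [[-0.991, -0.135, -0.006], [-0.135, 0.991, -0.002], [0.007, -0.001, -1.0]]
wrist_force: [0.1, -0.8, -3.8]
finger_gap: 0.0451
grasp_force: 35.0
```

```bash
python3 -c "
from go import *
to(down(97.7),[.46,.084,.20]);shot('side','s2')
im,W,K,T=load('s2');X=W.reshape(-1,3);m=(np.hypot(X[:,0]-.46,X[:,1]-.084)<.03)&(X[:,2]>.1)&(X[:,2]<.18);print(X[m,2].min(),np.percentile(X[m,2],2),m.sum())"
```

```text
rv [-0.07 -0.37  0.08] d [-0.0001  0.0001 -0.0065] t 4.95 F [ 0.1 -0.8 -3.8] j [-51  -3  34 112   2  71  81]
0.12826215963611765 0.12990522956099132 513
```

Scaled: 0.115 m / 0.4 = 0.2875, 0.112 m / 0.4 = 0.28, -0.3 degrees / 90 = -0.0033.

Call:
inch_along:
  ticks: [0, -0.0033, 0, 0, 0, 0.0875, 0.04, 0, -0.0033, 0, 0, 0, 0.175, 0.04, 0, -0.0033, 0, 0, 0, 0.25, 0.04, 0, -0.0033, 0, 0, 0, 0.28, 0.04, 0, -0.0033, 0, 0, 0, 0.2875, 0.04, 0, -0.0033, 0, 0, 0, 0.2875, 0.04]

```text
time_s: 5.5
tool_pos: [0.459, 0.0835, 0.0792]
eef_rot: [[-0.991, -0.134, -0.001], [-0.134, 0.991, -0.0], [0.001, -0.0, -1.0]]
wrist_force: [-0.6, 0.8, -2.9]
finger_gap: 0.0451
grasp_force: 35.0
```

```bash
python3 -c "
from go import *
to(down(97.7),[.46,.084,.078])"
```

```text
rv [-0.01 -0.07  0.  ] d [-0.0011  0.0004  0.0012] t 5.5 F [-0.6  0.8 -2.9] j [-50   5  36 120  -4  56  86]
```

Scaled: 0.0015 m / 0.4 = 0.0038, 0.001 m / 0.4 = 0.0025.

Call:
inch_along:
  ticks: [0, 0, 0, 0, 0, 0.0025, 0.04, 0, 0, 0, 0, 0, 0.0038, 0.04, 0, 0, 0, 0, 0, 0.0038, 0.04]

```text
time_s: 5.75
tool_pos: [0.46, 0.0846, 0.0789]
eef_rot: [[-0.991, -0.135, 0.001], [-0.135, 0.991, 0.001], [-0.001, 0.001, -1.0]]
wrist_force: [0.4, 0.7, -3.0]
finger_gap: 0.0454
grasp_force: 35.0
```

Call:
inch_along:
  ticks: [0, 0, 0, 0, 0, 0, 0.087, 0, 0, 0, 0, 0, 0, 0.087, 0, 0, 0, 0, 0, 0, 0.087, 0, 0, 0, 0, 0, 0, 0.087, 0, 0, 0, 0, 0, -0.05, 0.087, 0, 0, 0, 0, 0, -0.15, 0.087, 0, 0, 0, 0, 0, -0.25, 0.087, 0, 0, 0, 0, 0, -0.35, 0.087]

```text
time_s: 6.42
tool_pos: [0.4588, 0.0839, 0.2196]
eef_rot: [[-0.991, -0.135, -0.001], [-0.135, 0.991, -0.0], [0.001, -0.0, -1.0]]
wrist_force: [1.3, 0.6, -0.5]
finger_gap: 0.0849
grasp_force: 0.0
```

```bash
python3 - <<'E'
from go import *
from fit import circ
shot("side","s3");im,W,K,T=load("s3");X=W.reshape(-1,3)
m=(np.hypot(X[:,0]-.46,X[:,1]-.084)<.04)&(X[:,2]>.04);Q=X[m]
for z0,z1 in((.04,.07),(.08,.11)):
    k=(Q[:,2]>z0)&(Q[:,2]<z1);print(k.sum(),circ(Q[k],.023,(.46,.084)))
print("top",np.percentile(Q[Q[:,2]<.14,2],98))
to(down(153),[.447,-.1475,.22])
E
```

```text
240 [0.45900568 0.08330418]
255 [0.45896286 0.08339168]
top 0.12039986662956499
rv [-5.000e-02  5.200e-01 -5.528e+01] d [ 0.0465 -0.2281  0.0062] t 6.47 F [3.6 0.1 7.6] j [-52  -5  34 109   3  74  80]
```

Scaled: -0.228 m / 0.4 = -0.57, -0.07 m / 0.4 = -0.175, -55.3 degrees / 90 = -0.6144.

Call:
inch_along:
  ticks: [0, 0.0033, -0.0778, 0.025, -0.075, 0, 0.087, 0, 0.0033, -0.1556, 0.05, -0.175, 0, 0.087, 0, 0.0033, -0.2333, 0.075, -0.275, 0, 0.087, 0, 0.0033, -0.3111, 0.1, -0.375, 0, 0.087, 0, 0.0033, -0.3889, 0.1163, -0.475, 0, 0.087, 0, 0.0033, -0.4667, 0.1163, -0.57, 0, 0.087, 0, 0.0033, -0.5444, 0.1163, -0.57, 0, 0.087, 0, 0.0033, -0.6144, 0.1163, -0.57, 0, 0.087]

```text
time_s: 7.13
tool_pos: [0.4425, -0.1541, 0.2211]
eef_rot: [[-0.548, -0.837, -0.001], [-0.837, 0.548, -0.007], [0.007, -0.003, -1.0]]
wrist_force: [-1.0, 0.5, 1.8]
finger_gap: 0.0872
grasp_force: 0.0
```

Call:
inch_along:
  ticks: [0, 0, 0, 0, 0, 0, 0.087, 0, 0, 0, 0, 0, 0, 0.087]

```text
time_s: 7.3
tool_pos: [0.4441, -0.1462, 0.2213]
eef_rot: [[-0.536, -0.844, 0.0], [-0.844, 0.536, -0.003], [0.002, -0.002, -1.0]]
wrist_force: [0.1, 0.5, 0.1]
finger_gap: 0.0869
grasp_force: 0.0
```

Run:
```python
from go import *
from fit import circ
shot("wrist","w3");im,W,K,T=load("w3");X=W.reshape(-1,3)
n=lambda c,r,z0,z1:(np.hypot(X[:,0]-c[0],X[:,1]-c[1])<r)&(X[:,2]>z0)&(X[:,2]<z1)
c=np.array([.447,-.148])
m=n(c,.014,.114,.125);print("cap",m.sum(),(X[m].min(0)+X[m].max(0))/2,np.median(X[m,2]))
m=n(c,.03,.02,.1)&(np.hypot(X[:,0]-c[0],X[:,1]-c[1])>.019);Q=X[m];print("body",m.sum(),circ(Q,.023,c)) 
m=n(c,.06,.06,.095)&(np.hypot(X[:,0]-c[0],X[:,1]-c[1])>.028);Q=X[m];r=np.hypot(*(Q[:,:2]-c).T);print("port",m.sum(),np.degrees(np.arctan2(Q[:,1].mean()-c[1],Q[:,0].mean()-c[0])),r.max(),Q[:,2].max())
k=r>.04;print(np.degrees(np.arctan2(Q[k,1].mean()-c[1],Q[k,0].mean()-c[0])))
m=n((.59,-.153),.05,.145,.175);print("wipes",m.sum(),(X[m].min(0)+X[m].max(0))/2,X[m].min(0))
to(down(153),[.447,-.148,.066])
```

```text
cap 338 [ 0.44743696 -0.1477082   0.11700853] 0.11786420443310253
body 403 [ 0.44804007 -0.14854089]
port 232 -105.95356087798103 0.0469236775535233 0.08693932318001357
-105.83761342902699
wipes 609 [ 0.57181126 -0.17249648  0.1547064 ] [ 0.5564575  -0.18770142  0.1450566 ]
rv [-0.11 -0.17 -5.46] d [-0.0007 -0.0031  0.1553] t 7.35 F [-0.5  0.6  0.2] j [-54 -12  61 111  11  75 151]
```

View pics/w3.png

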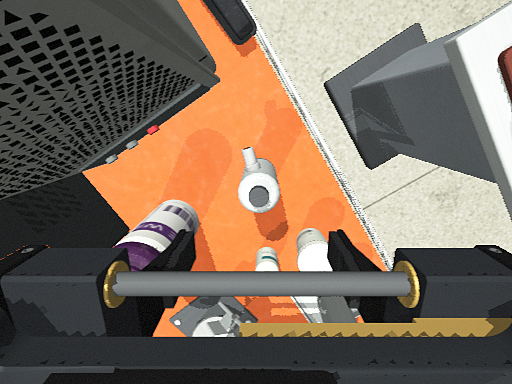

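J7 is at its limit in this orientation, so I'll use the opposite grasp with tool y at about -25°. I'll shift left slightly and turn back. The picture shows the port pointing up and left from the cap, end near (248,152), cap centre (258,197).

Units first: shifts go in shares of 0.4 m and turns go in shares of pi/2 rad. So -0.025 m / 0.4 = -0.0625, 0.016 m / 0.4 = 0.04, 57 degrees / 90 = 0.6333.

Call:
inch_along:
  ticks: [0, 0, 0.0778, -0.0625, 0.04, 0, 0.087, 0, 0, 0.1556, -0.0625, 0.04, 0, 0.087, 0, 0, 0.2333, -0.0625, 0.04, 0, 0.087, 0, 0, 0.3111, -0.0625, 0.04, 0, 0.087, 0, 0, 0.3889, -0.0625, 0.04, 0, 0.087, 0, 0, 0.4667, -0.0625, 0.04, 0, 0.087, 0, 0, 0.5556, -0.0625, 0.04, 0, 0.087, 0, 0, 0.6333, -0.0625, 0.04, 0, 0.087]

```text
time_s: 8.02
tool_pos: [0.4434, -0.118, 0.2207]
eef_rot: [[-1.0, -0.013, -0.001], [-0.013, 1.0, -0.005], [0.001, -0.005, -1.0]]
wrist_force: [0.5, 0.5, 0.3]
finger_gap: 0.0868
grasp_force: 0.0
```

Call:
inch_along:
  ticks: [0, 0, 0.6333, 0, 0, 0, 0.087, 0, 0, 0.6333, 0, 0, 0, 0.087, 0, 0, 0.6333, 0, 0, 0, 0.087, 0, 0, 0.6333, 0, 0, 0, 0.087, 0, 0, 0.6333, 0, 0, 0, 0.087, 0, 0, 0.6333, 0, 0, 0, 0.087, 0, 0, 0.6333, 0, 0, 0, 0.087, 0, 0, 0.6333, 0, 0, 0, 0.087]

```text
time_s: 8.68
tool_pos: [0.4434, -0.1179, 0.2205]
eef_rot: [[-0.555, 0.832, -0.002], [0.832, 0.555, -0.005], [-0.003, -0.004, -1.0]]
wrist_force: [-0.6, -0.5, 0.4]
finger_gap: 0.0866
grasp_force: 0.0
```

Call:
inch_along:
  ticks: [0, 0, 0.6333, 0, 0, 0, 0.087, 0, 0, 0.6333, 0, 0, 0, 0.087, 0, 0, 0.6333, 0, 0, 0, 0.087, 0, 0, 0.6333, 0, 0, 0, 0.087, 0, 0, 0.6333, 0, 0, 0, 0.087, 0, 0, 0.6333, 0, 0, 0, 0.087, 0, 0, 0.6333, 0, 0, 0, 0.087, 0, 0, 0.6333, 0, 0, 0, 0.087]

```text
time_s: 9.35
tool_pos: [0.4434, -0.1179, 0.2204]
eef_rot: [[0.395, 0.919, -0.002], [0.919, -0.395, -0.005], [-0.005, 0.0, -1.0]]
wrist_force: [0.1, 0.1, -0.2]
finger_gap: 0.0869
grasp_force: 0.0
```

```bash
python3 - <<'E'
from go import *
from fit import circ
to(down(-25),[.4475,-.148,.066])
shot("wrist","w4");im,W,K,T=load("w4");X=W.reshape(-1,3)
n=lambda c,r,z0,z1:(np.hypot(X[:,0]-c[0],X[:,1]-c[1])<r)&(X[:,2]>z0)&(X[:,2]<z1)
c=np.array([.4475,-.148])
m=n(c,.014,.114,.125);print("cap",m.sum(),(X[m].min(0)+X[m].max(0))/2)
m=n(c,.03,.02,.1)&(np.hypot(X[:,0]-c[0],X[:,1]-c[1])>.019);Q=X[m];print("body",m.sum(),circ(Q,.023,c)) 
m=n(c,.06,.06,.095)&(np.hypot(X[:,0]-c[0],X[:,1]-c[1])>.028);Q=X[m];print("port",m.sum(),np.degrees(np.arctan2(Q[:,1].mean()-c[1],Q[:,0].mean()-c[0])))
m=n((.59,-.153),.06,.145,.175);print("wipes",m.sum(),X[m].min(0),X[m].max(0))
E
```

```text
rv [0.02 0.29 1.72] d [-0.0252  0.0156  0.1546] t 9.35 F [ 0.1  0.1 -0.2] j [-32  -7  39 111   5  74 -18]
cap 321 [ 0.44675889 -0.1466395   0.11688454]
body 592 [ 0.44633388 -0.14728419]
port 133 -107.95824066233077
wipes 5742 [ 0.55493323 -0.18627565  0.14501416] [ 0.64982326 -0.11823335  0.16988142]
```

Scaled: -0.0255 m / 0.4 = -0.0638, 0.02 m / 0.4 = 0.05, 9.7 degrees / 90 = 0.1078.

```bash
python3 -c "
from go import *
to(down(-33),[.447,-.1475,.2])"
```

```text
rv [0.05 0.29 9.22] d [-0.0255  0.0152  0.0206] t 9.4 F [-0.   0.1 -0.5] j [-32  -7  39 111   5  74 -18]
```

Call:
inch_along:
  ticks: [0, 0, 0.0556, -0.0638, 0.0375, 0, 0.087, 0, 0, 0.1078, -0.0638, 0.0375, 0.05, 0.087, 0, 0, 0.1078, -0.0638, 0.0375, 0.05, 0.087, 0, 0, 0.1078, -0.0638, 0.0375, 0.05, 0.087]

```text
time_s: 9.73
tool_pos: [0.4466, -0.1474, 0.2003]
eef_rot: [[0.536, 0.844, -0.003], [0.844, -0.536, -0.005], [-0.006, -0.0, -1.0]]
wrist_force: [0.0, -0.3, 1.2]
finger_gap: 0.0871
grasp_force: 0.0
```

```bash
python3 -c "
from go import *
to(down(-33),[.447,-.1475,.066])"
```

```text
rv [-0.    0.34  0.61] d [0.0009 0.0004 0.1343] t 9.73 F [ 0.  -0.3  1.2] j [-30  -4  42 111   3  72 -22]
```

Scaled: 0.134 m / 0.4 = 0.335, 0.12 m / 0.4 = 0.3, 0.6 degrees / 90 = 0.0067.

Call:
inch_along:
  ticks: [0, 0.0033, 0.0067, 0.0013, 0, 0.0875, 0.087, 0, 0.0033, 0.0067, 0.0013, 0, 0.175, 0.087, 0, 0.0033, 0.0067, 0.0013, 0, 0.25, 0.087, 0, 0.0033, 0.0067, 0.0013, 0, 0.3, 0.087, 0, 0.0033, 0.0067, 0.0013, 0, 0.335, 0.087, 0, 0.0033, 0.0067, 0.0013, 0, 0.335, 0.087, 0, 0.0033, 0.0067, 0.0013, 0, 0.335, 0.087]

```text
time_s: 10.32
tool_pos: [0.4476, -0.1474, 0.0674]
eef_rot: [[0.545, 0.839, 0.001], [0.839, -0.545, -0.001], [-0.0, 0.001, -1.0]]
wrist_force: [-0.0, 0.0, 1.4]
finger_gap: 0.0867
grasp_force: 0.0
```

```bash
python3 -c "
from go import *
to(down(-33),[.447,-.1475,.066])"
```

```text
rv [0.07 0.   0.01] d [-0.0004 -0.0005  0.0014] t 10.32 F [-0.   0.   1.4] j [-28   8  44 120  -7  54 -13]
```

Scaled: 0.001 m / 0.4 = 0.0025.

Call:
inch_along:
  ticks: [0, 0, 0, 0, 0, 0.0025, 0.04, 0, 0, 0, 0, 0, 0.0025, 0.04, 0, 0, 0, 0, 0, 0.0025, 0.04, 0, 0, 0, 0, 0, 0.0025, 0.04, 0, 0, 0, 0, 0, 0.0025, 0.04, 0, 0, 0, 0, 0, 0.0025, 0.04, 0, 0, 0, 0, 0, 0.0025, 0.04, 0, 0, 0, 0, 0, 0.0025, 0.04]
  grip_force: 35

```text
time_s: 10.98
tool_pos: [0.4475, -0.1479, 0.0662]
eef_rot: [[0.547, 0.837, 0.002], [0.837, -0.547, -0.0], [0.001, 0.002, -1.0]]
wrist_force: [-0.7, 1.1, 1.2]
finger_gap: 0.0456
grasp_force: 35.1
```

Call:
inch_along:
  ticks: [0, 0, 0, 0, 0, 0, 0.04, 0, 0, 0, 0, 0, 0, 0.04, 0, 0, 0, 0, 0, 0, 0.04]

```text
time_s: 11.23
tool_pos: [0.4476, -0.1479, 0.0662]
eef_rot: [[0.547, 0.837, 0.002], [0.837, -0.547, -0.0], [0.001, 0.002, -1.0]]
wrist_force: [-0.6, 1.1, 4.1]
finger_gap: 0.0451
grasp_force: 35.1
```

Call:
inch_along:
  ticks: [0, 0, 0, 0, 0, -0.075, 0.04, 0, 0, 0, 0, 0, -0.175, 0.04, 0, 0, 0, 0, 0, -0.275, 0.04, 0, 0, 0, 0, 0, -0.375, 0.04, 0, 0, 0, 0, 0, -0.45, 0.04, 0, 0, 0, 0, 0, -0.45, 0.04]

```text
time_s: 11.73
tool_pos: [0.4498, -0.1486, 0.2518]
eef_rot: [[0.547, 0.837, 0.011], [0.837, -0.547, -0.0], [0.006, 0.009, -1.0]]
wrist_force: [-0.1, 0.0, -2.1]
finger_gap: 0.0452
grasp_force: 35.1
```

Run:
```python
from go import *
s=status.observe();print(s["tool_pos"],s["grasp_force"],s["finger_gap"])
shot("scene","c5");im,W,K,T=load("c5");X=W.reshape(-1,3);c=s["tool_pos"][:2]
base=s["tool_pos"][2]-.066
r=np.hypot(X[:,0]-c[0],X[:,1]-c[1])
m=(r<.026)&(X[:,2]>base-.03)&(X[:,2]<base+.06);print("base z",np.percentile(X[m,2],[1,3,10]),"exp",base)
m=(r>.03)&(r<.055)&(abs(X[:,2]-base-.078)<.012)&(X[:,1]<c[1]);Q=X[m];print(m.sum(),np.degrees(np.arctan2(Q[:,1].mean()-c[1],Q[:,0].mean()-c[0])),np.degrees(np.arctan2(s["eef_rot"][1,1],s["eef_rot"][0,1])))
```

```text
[ 0.44977245 -0.1486333   0.25175965] 35.063806360121816 0.045232819187030364
base z [0.18544182 0.18737265 0.19192797] exp 0.1857596517534681
124 -100.54889676739515 -33.19585021452831
```

```bash
python3 -c "
from go import *
to(down(62.7),[.5,.01,.26])"
```

```text
rv [  0.47   0.13 -95.87] d [ 0.1605 -0.0436 -0.011 ] t 11.78 F [ 0.1  0.6 -3.7] j [-32  -7  42 107   4  77 -24]
```

Scaled: 0.16 m / 0.4 = 0.4, 0.135 m / 0.4 = 0.3375, -43 degrees / 90 = -0.4778.

Call:
inch_along:
  ticks: [0, 0, -0.0111, 0.075, -0.025, -0.0125, 0.04, 0, 0, -0.0333, 0.1625, -0.05, -0.025, 0.04, 0, 0, -0.0889, 0.25, -0.075, -0.0275, 0.04, 0, 0, -0.1667, 0.3375, -0.1, -0.0275, 0.04, 0, 0, -0.2444, 0.4, -0.109, -0.0275, 0.04, 0, 0, -0.3222, 0.4, -0.109, -0.0275, 0.04, 0, 0, -0.4, 0.4, -0.109, -0.0275, 0.04, 0, 0, -0.4778, 0.4, -0.109, -0.0275, 0.04]

```text
time_s: 12.45
tool_pos: [0.4974, 0.0102, 0.2547]
eef_rot: [[-0.178, 0.984, -0.001], [0.984, 0.178, -0.002], [-0.002, -0.002, -1.0]]
wrist_force: [-0.1, 0.4, -2.2]
finger_gap: 0.0452
grasp_force: 35.1
```

Call:
inch_along:
  ticks: [0, 0, -0.5889, 0, 0, 0, 0.04, 0, 0, -0.5889, 0, 0, 0, 0.04, 0, 0, -0.5889, 0, 0, 0, 0.04, 0, 0, -0.5889, 0, 0, 0, 0.04, 0, 0, -0.5889, 0, 0, 0, 0.04, 0, 0, -0.5889, 0, 0, 0, 0.04, 0, 0, -0.5889, 0, 0, 0, 0.04, 0, 0, -0.5889, 0, 0, 0, 0.04]

```text
time_s: 13.12
tool_pos: [0.4972, 0.0097, 0.2549]
eef_rot: [[-0.893, 0.45, -0.001], [0.45, 0.893, -0.002], [0.0, -0.002, -1.0]]
wrist_force: [-0.4, 1.0, -2.9]
finger_gap: 0.0455
grasp_force: 35.1
```

```bash
python3 - <<'E'
from go import *
R=lambda th: rot(np.cos(th)*y-np.sin(th)*o,-a)
to(R(np.radians(-35)),D+.156*a+.012*o)
s=status.observe()
shot("side","s6");shot("scene","c6")
S=load("s6")[0];C=load("c6")[0]
def proj(n,P):
    _,_,K,T=load(n);q=T[:3,:3].T@(P-T[:3,3]);q=K@q;return q[:2]/q[2]
L=[]
for n,I in(("s6",S),("c6",C)):
    u,v=proj(n,s["tool_pos"]).astype(int);print(n,u,v);L.append(cv2.resize(I[max(v-60,0):max(v-60,0)+120,u-50:u+50],(400,480),interpolation=cv2.INTER_CUBIC))
cv2.imwrite("pics/p6.png",np.hstack(L)[...,::-1])
c=s["tool_pos"];th=np.degrees(np.arctan2(s["eef_rot"][1,1],s["eef_rot"][0,1]));print("yaw",th)
for n in("s6","c6","w6"):
    if n=="w6": shot("wrist","w6")
    X=load(n)[1].reshape(-1,3);r=np.hypot(*(X[:,:2]-c[:2]).T);b=c[2]-.066
    ang=np.degrees(np.arctan2(X[:,1]-c[1],X[:,0]-c[0]));da=(ang-(th-90)+180)%360-180
    m=(r>.032)&(r<.055)&(abs(X[:,2]-b-.078)<.011)&(abs(da)<50)
    print(n,m.sum(),np.median(da[m]) if m.any() else "",(r[m].max() if m.any() else 0))
E
```

```text
rv [-18.39 -26.37   0.55] d [-0.0598  0.0309  0.0613] t 13.12 F [-0.4  1.  -2.9] j [-42  -1  35 103   1  78  57]
s6 294 140
c6 228 151
yaw 63.242572724796595
s6 14 25.92571029257263 0.041334772806040754
c6 0  0
w6 245 18.47559249685014 0.04721418919018097
```

View pics/p6.png

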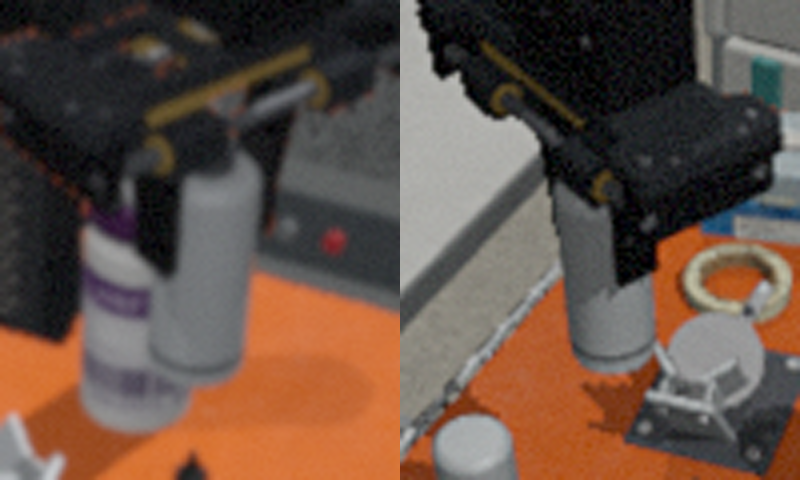

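The scene crop (right half) now shows the empty dock, with the disc at about (725,355) and the pointer at about (768,290). The port is hidden behind the canister in both fixed views, but the wrist depth sees it. I'll refine the port and pointer angles from depth.

Run:
```python
from go import *
s=status.observe();c=s["tool_pos"];th=np.degrees(np.arctan2(s["eef_rot"][1,1],s["eef_rot"][0,1]))
X=load("w6")[1].reshape(-1,3);b=c[2]-.066;r=np.hypot(*(X[:,:2]-c[:2]).T)
ang=np.degrees(np.arctan2(X[:,1]-c[1],X[:,0]-c[0]));da=(ang-(th-90)+180)%360-180
m=(r>.03)&(r<.05)&(abs(X[:,2]-b-.078)<.011)&(abs(da)<50);q=X[m];zz=q[:,2]
print("zmax",zz.max()-b,[ (round(float(da[m][zz>np.percentile(zz,p)].mean()),1)) for p in(0,50,80)],np.percentile(da[m],[5,95]))
k=(r[m]>.038);print("outer",da[m][k].mean())
for n in("c6","s6","w6"):
    X=load(n)[1].reshape(-1,3);d=X-D;q=np.c_[d@o,d@y,d@a];rr=np.hypot(q[:,0],q[:,1])
    m=(abs(q[:,2])<.006)&(rr<.036);
    if m.sum()>20: print(n,"disc",m.sum(),"h",np.median(q[m&(rr<.02),2]),"x",np.percentile(q[m,0],[1,99]),"y",np.percentile(q[m,1],[1,99]))
    m=(abs(q[:,2])<.009)&(rr>.040)&(rr<.068)&(q[:,0]>.02);Q=q[m]
    if m.sum()>3: print(n,"ptr",m.sum(),"ang",np.degrees(np.arctan2(Q[:,1].mean(),Q[:,0].mean())),"max r",rr[m].max(),np.median(Q[:,2]))
```

```text
zmax 0.0853876491483802 [18.6, 17.6, 17.7] [10.57776176 25.8151369 ]
outer 18.63973008310342
c6 disc 352 h -0.0014680720080940623 x [-0.02863916  0.03079662] y [-0.03215421  0.02989928]
c6 ptr 35 ang -21.68430440612152 max r 0.06289251319988272 -0.0021836105962656366
s6 disc 492 h 0.0005699704907542281 x [-0.02914339  0.03248859] y [-0.03060674  0.03279592]
s6 ptr 48 ang -17.950387901164834 max r 0.06071133434401261 -0.0006936703701187166
w6 disc 282 h 0.0003208193453005816 x [-0.02682586  0.02274447] y [0.0151585 0.0326353]
```

Add to go.py:
```python
Rp=lambda deg=-37.: rot(np.cos(np.radians(deg))*y-np.sin(np.radians(deg))*o,-a)
```

```bash
python3 -c "
from go import *
to(Rp(),D+.156*a+.012*o)"
```

```text
rv [-18.94 -25.93   1.99] d [-0.0593  0.0313  0.0619] t 13.27 F [-0.8  0.5 -3.5] j [-42  -1  35 103   1  78  56]
```

Call:
inch_along:
  ticks: [-0.0444, -0.0611, 0.0044, 0, 0, 0, 0.04, -0.0889, -0.1222, 0.0044, -0.05, 0.025, 0.025, 0.04, -0.1333, -0.1889, 0.0044, -0.1, 0.05, 0.075, 0.04, -0.1778, -0.2444, 0.0044, -0.1375, 0.075, 0.125, 0.04, -0.2133, -0.2867, 0.0044, -0.1495, 0.0775, 0.1525, 0.04, -0.2133, -0.2867, 0.0044, -0.1495, 0.0775, 0.1525, 0.04, -0.2133, -0.2867, 0.0044, -0.1495, 0.0775, 0.1525, 0.04]

```text
time_s: 13.85
tool_pos: [0.5634, 0.0095, 0.1943]
eef_rot: [[-0.766, 0.375, 0.522], [0.484, 0.871, 0.084], [-0.423, 0.317, -0.849]]
wrist_force: [0.1, -0.1, -1.1]
finger_gap: 0.045
grasp_force: 35.2
```

```bash
python3 -c "
from go import *
to(Rp(),D+.156*a+.012*o);to(Rp(),D+.074*a+.003*o)"
```

```text
rv [ 0.52 -0.61  1.38] d [-0.0001  0.0008  0.0012] t 13.85 F [ 0.1 -0.1 -1.1] j [-40 -15  32 127  12  34  48]
rv [ 0.52 -0.61  1.38] d [ 0.0063 -0.0052  0.0832] t 13.85 F [ 0.1 -0.1 -1.1] j [-40 -15  32 127  12  34  48]
```

Scaled: 0.08 m / 0.4 = 0.2, 0.005 m / 0.4 = 0.0125, 1.4 degrees / 90 = 0.0156.

Call:
inch_along:
  ticks: [0.0056, -0.0067, 0.0156, 0.0025, 0, 0.075, 0.04, 0.0056, -0.0067, 0.0156, 0.0075, -0.005, 0.1375, 0.04, 0.0056, -0.0067, 0.0156, 0.0125, -0.01, 0.175, 0.04, 0.0056, -0.0067, 0.0156, 0.0125, -0.01, 0.2, 0.04, 0.0056, -0.0067, 0.0156, 0.0125, -0.01, 0.2, 0.04]

```text
time_s: 14.27
tool_pos: [0.6041, 0.0166, 0.1253]
eef_rot: [[-0.751, 0.395, 0.529], [0.503, 0.861, 0.071], [-0.428, 0.32, -0.845]]
wrist_force: [-1.3, 0.4, -3.3]
finger_gap: 0.045
grasp_force: 35.2
```

```bash
python3 -c "
from go import *
to(Rp(),D+.067*a+.0*o)"
```

```text
rv [0.1  0.18 0.17] d [ 0.0073 -0.0067  0.0098] t 14.27 F [-1.3  0.4 -3.3] j [-45  -3  40 128   0  22  56]
```

Scaled: 0.006 m / 0.4 = 0.015, 0.004 m / 0.4 = 0.01.

Call:
inch_along:
  ticks: [0, 0, 0, 0.005, -0.005, 0.0075, 0.04, 0, 0, 0, 0.01, -0.0088, 0.015, 0.04, 0, 0, 0, 0.01, -0.0088, 0.015, 0.04]

```text
time_s: 14.52
tool_pos: [0.6014, 0.0155, 0.1177]
eef_rot: [[-0.75, 0.395, 0.531], [0.505, 0.86, 0.073], [-0.428, 0.323, -0.844]]
wrist_force: [0.2, -0.2, -2.7]
finger_gap: 0.0459
grasp_force: 35.2
```

```bash
python3 -c "
from go import *
to(Rp(),D+.066*a+.0*o)"
```

```text
rv [0.26 0.25 0.09] d [ 0.0026 -0.0022  0.0059] t 14.52 F [ 0.2 -0.2 -2.7] j [-45  -2  40 129  -1  21  58]
```

Scaled: 0.0045 m / 0.4 = 0.0113, 0.002 m / 0.4 = 0.005.

Call:
inch_along:
  ticks: [0, 0, 0, 0, 0, 0.005, 0.04, 0, 0, 0, 0, 0, 0.0113, 0.04, 0, 0, 0, 0.0025, -0.0025, 0.0113, 0.04, 0, 0, 0, 0.0038, -0.0038, 0.0113, 0.04, 0, 0, 0, 0.0038, -0.0038, 0.0113, 0.04]

```text
time_s: 14.93
tool_pos: [0.602, 0.015, 0.1125]
eef_rot: [[-0.749, 0.395, 0.532], [0.505, 0.86, 0.073], [-0.429, 0.323, -0.844]]
wrist_force: [0.1, 0.1, -2.8]
finger_gap: 0.0452
grasp_force: 35.2
```

```bash
python3 -c "
from go import *
to(Rp(),D+.066*a+.0*o)"
```

```text
rv [0.26 0.28 0.09] d [ 0.001  -0.0004  0.0013] t 14.93 F [ 0.1  0.1 -2.8] j [-45  -2  41 129  -3  20  59]
```

No contact yet. I'll ease down until the force rises.

Scaled: 0.002 m / 0.4 = 0.005, 0.0015 m / 0.4 = 0.0038.

Call:
inch_along:
  ticks: [0, 0, 0, 0.0013, 0, 0.0025, 0.04, 0, 0, 0, 0.0025, -0.0013, 0.0038, 0.04, 0, 0, 0, 0.0025, -0.0013, 0.005, 0.04, 0, 0, 0, 0.0025, -0.0013, 0.005, 0.04]

```text
time_s: 15.27
tool_pos: [0.6028, 0.0148, 0.1118]
eef_rot: [[-0.748, 0.395, 0.533], [0.506, 0.859, 0.073], [-0.429, 0.325, -0.843]]
wrist_force: [-22.2, -5.4, 25.1]
finger_gap: 0.0453
grasp_force: 35.0
```

```bash
python3 -c "
from go import *
s=status.observe();print('axial',s['wrist_force']@a,'o',s['wrist_force']@o,'y',s['wrist_force']@y)
to(Rp(),D+.066*a+.0*o)"
```

```text
axial 33.32967875695459 o -5.89887813208148 y -2.349820573223694
rv [0.34 0.33 0.01] d [ 0.0014 -0.0002  0.0002] t 15.27 F [-22.2  -5.4  25.1] j [-45  -1  41 129  -4  20  60]
```

Base contact at the expected height. I'll ease back, release and retreat along the axis.

Scaled: -0.0015 m / 0.4 = -0.0038, -0.001 m / 0.4 = -0.0025.

Call:
inch_along:
  ticks: [0, 0, 0, 0.0025, -0.0013, -0.0025, 0.04, 0, 0, 0, 0.0025, -0.0013, -0.0038, 0.04, 0, 0, 0, 0.0025, -0.0013, -0.0038, 0.04]
  grip_force: 5

```text
time_s: 15.52
tool_pos: [0.6009, 0.0156, 0.1114]
eef_rot: [[-0.749, 0.394, 0.533], [0.504, 0.86, 0.073], [-0.43, 0.323, -0.843]]
wrist_force: [0.6, 1.4, -1.2]
finger_gap: 0.0457
grasp_force: 5.0
```

Call:
inch_along:
  ticks: [0, 0, 0, 0, 0, 0, 0.087, 0, 0, 0, 0, 0, 0, 0.087, 0, 0, 0, 0, 0, 0, 0.087, 0, 0, 0, 0, 0, 0, 0.087, 0, 0, 0, 0, 0, 0, 0.087]

```text
time_s: 15.93
tool_pos: [0.6005, 0.0152, 0.1108]
eef_rot: [[-0.749, 0.395, 0.532], [0.505, 0.86, 0.072], [-0.429, 0.323, -0.844]]
wrist_force: [-0.4, -0.3, -0.0]
finger_gap: 0.0713
grasp_force: 0.0
```

Call:
inch_along:
  ticks: [0, 0, 0, 0, 0, -0.05, 0.087, 0, 0, 0, 0, 0, -0.125, 0.087, 0, 0, 0, 0, 0, -0.2125, 0.087, 0, 0, 0, 0, 0, -0.3, 0.087, 0, 0, 0, 0, 0, -0.325, 0.087, 0, 0, 0, 0, 0, -0.325, 0.087]

```text
time_s: 16.43
tool_pos: [0.5319, 0.0059, 0.2242]
eef_rot: [[-0.747, 0.393, 0.537], [0.506, 0.859, 0.075], [-0.432, 0.327, -0.841]]
wrist_force: [0.3, -0.4, -0.4]
finger_gap: 0.087
grasp_force: 0.0
```

```bash
python3 - <<'E'
from go import *
from fit import cyl
for n,t in(("scene","c7"),("side","s7"),("wrist","w7")):
    shot(n,t);X=load(t)[1].reshape(-1,3);d=X-D;q=np.c_[d@o,d@y,d@a];rr=np.hypot(q[:,0],q[:,1])
    m=(rr<.010)&(abs(q[:,2]-.118)<.01);print(t,"cap t",np.median(q[m,2]) if m.any() else"",q[m].mean(0))
    m=(abs(q[:,2]-.078)<.011)&(rr>.031)&(rr<.052)&(q[:,0]>0);Q=q[m];print("  port",m.sum(),np.degrees(np.arctan2(Q[:,1].mean(),Q[:,0].mean())))
    m=(abs(q[:,2])<.009)&(rr>.040)&(rr<.068)&(q[:,0]>.02);Q=q[m]
    if m.sum()>3: print("  ptr",m.sum(),np.degrees(np.arctan2(Q[:,1].mean(),Q[:,0].mean())))
    m=(rr<.03)&(rr>.016)&(q[:,2]>.06)&(q[:,2]<.1)
    if m.sum()>40:
        f,e=cyl(q[m],.023,np.array([0,0,.08]),np.array([0,0,1.]));print("  axis",f,e,m.sum())
I=np.hstack([cv2.resize(load("s7")[0][140:240,185:285],(400,400),interpolation=cv2.INTER_CUBIC),cv2.resize(load("c7")[0][120:220,210:310],(400,400),interpolation=cv2.INTER_CUBIC)]);cv2.imwrite("pics/f7.png",I[...,::-1])
E
```

```text
c7 cap t  [nan nan nan]
  port 0 nan
s7 cap t 0.11784969985200128 [0.00093717 0.00206005 0.11662802]
  port 50 -14.510582180445448
  ptr 48 -18.079812775017047
  axis [-0.00097595 -0.00048734  0.01010761 -0.00953993] 0.0016330705255573068 352
w7 cap t 0.11827393852216506 [-0.00063721  0.00027168  0.11827306]
  port 153 -18.70198992112666
  axis [-0.00074688  0.00019273  0.00469098  0.00208188] 0.0014690237705221685 331<stdin>:5: RuntimeWarning: Mean of empty slice.
  ret = um.true_divide(
<stdin>:6: RuntimeWarning: Mean of empty slice.
  ret = ret.dtype.type(ret / rcount)
```

View pics/f7.png

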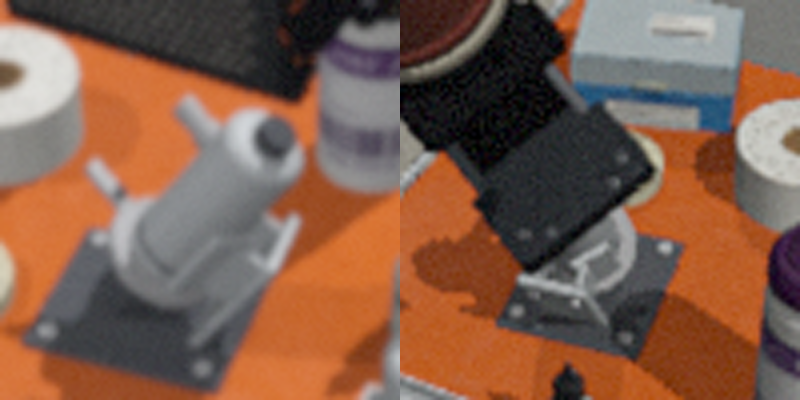

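The side crop shows the ported canister seated in the cradle, with its port at (195,115) parallel to the pointer at (105,180). The fits put the axis within 1 mm and 0.8°, and the port at -14.5° to -18.7° against the pointer at about -19°. The gripper is clear, so I'm handing in.

```bash
python3 -c "
from rig import manip, eyes, status, hand_in
print(hand_in())"
```

```text
the job is handed in; nothing more can be done
None
```

I handed the job in at about 17 s of the 51 s limit, and the hand-in printed no verdict: the plain canister measured upright near the tray's centre, and the ported canister is seated in the dock with its port about 0–5° from the pointer's direction (limit 9°).

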